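# Seat a plug-in module in a blind bench dock

## Task

Put the plug-in module into the dock: slide it nose first into the slot, on through the drag of the contact block that you meet first, until it is fully home against the hidden stop, feeling for the stop gently so that it is never pressed with 25 N or more. Leave the module there, let go and lying flat, and leave the screwdriver, circuit board and parts tray where they are.

Things in the scene. Friction and masses are not known exactly. Their poses are not given: they have to be found in the camera images.
- module: Plug-in module, 0.15 to 0.29 kg: aluminium bar 100 long (x) x 30 wide (y) x 20 high (z) mm, lying flat, with a black nose (12 long, 18 wide, 10 high, at mid height) on its front (+x) end and an upright black tab at its tail. Origin: centre of the bar's underside; +x to the nose, z up. The bar spans x -50 to +50 mm, the nose +50 to +62; a thin 34 mm wide plate trims the tail.
- module_tab (a point): Grip point on the module's tab, 42 mm above the module's underside and 34 mm behind its origin (axes as the module's). The tab is a block 28 long (x) x 12 thick (y) x 36 high mm, standing on the bar from 20 to 56 mm above the underside: close the fingers across its 12 mm thickness.
- module_shoulder (a point): Centre of the front end face of the module's bar (where the nose sticks out), 10 mm above its underside, 50 mm ahead of its origin. This face comes up against the hidden stop.
- dock: Low grey and aluminium dock fixed to the bench, 220 long (x) x 90 wide (y) x 40 mm high. Origin: on the bench under the centre of the slot's mouth; +x is the way the module slides in, z up. An 8 mm thick base plate spans x -90 to +130 mm: open apron up to x = 0, then the covered blind slot.
- dock_apron (a point): Middle of the open apron's top, 8 mm above the bench, 45 mm before the mouth (dock axes). From here two 14 mm high cheeks narrow from about 56 mm apart to the 33 mm wide mouth; they begin 48 mm before it.
- dock_mouth (a point): Centre of the mouth's lower edge, on the slot's floor, 8 mm above the bench (dock axes). The slot is 33 wide x 22.5 high mm. The stop in it is fixed and unseen, set anew each time so that the bar's front end face stops 40 to 60 mm behind the mouth (middle of the tab then 24 to 44 mm before the mouth).
- dock_slot (a point): A point in the covered slot, on its floor, 50 mm behind the mouth (not the stop; dock axes). Over the last 8 mm before the stop the nose pushes a contact block that drags with a steady 4 N or so and does not spring back. The stop is rigid: the push then climbs 2 N or more per mm; 10 to 15 N in all shows it, 25 N is too much.
- screwdriver: Bystander: black-handled screwdriver, 170 mm long, lying on the bench.
- circuit_board: Bystander: circuit board 90 x 60 mm, 23 mm high with its parts, lying on the bench.
- parts_tray: Bystander: grey open tray 80 x 120 x 30 mm.

How it is judged:
By the outcome, as a careful person would: the job done as asked, in the order asked, and still so for the second after the job is handed in, with the robot touching nothing.
It also fails if it takes over 61 s, if anything falls off the work surface, if the arm or the gripper's body presses on something with over 40 N, if the wrist force passes 120 N, or if a joint passes its speed limit or range.

## Robot

A 6-joint arm with a two-finger parallel gripper is mounted at the origin on the work surface. World frame = base frame: x ahead of the robot, y to its left, z up, the work surface at z = 0. Lengths are in mm, angles in degrees, forces in N, time in s.
With the tool pointing down it reaches from about 300 to 850 mm from the base axis. Payload 4.2 kg.
Tool frame: the origin (TCP) lies at the centre of the arm's flange, where the gripper is bolted on; the fingertips stand 191 mm ahead of it and the grasp point (between the pads) lies 172 mm ahead of it; z points along the fingers, x is the direction in which the jaws open and shut, and the axes are right-handed (so a half turn about z gives the same grasp; the last joint's range is limited). The gripper opens to 91 mm and grips with 3 to 60 N. Pads are 32 mm wide; open, the fingers measure 118 mm over their backs; the gripper's body (76 mm by 178 mm) begins 60 mm behind the grasp point.
Start: joints at [-69.442, 18.312, 89.639, -0, 72.044, -1.146], TCP at [212.636, -534.236, 404.776] pointing down, gripper open.
Joint ranges: [-177.97, 177.97], [-48.28, 115.42], [12.27, 149.76], [-77.06, 257.06], [2.81, 150.46], [-146.56, 146.56]. Speed limits (degrees/s): [147.25, 147.25, 180, 180, 180, 180].

## Interface

Orientations are given as [roll, pitch, yaw] about the fixed x, y, z axes, in that order (R = Rz(yaw) Ry(pitch) Rx(roll)).
In Python, from workcell import telemetry, imaging, env gives the robot as it stands. The module is installed in compiled form; this text tells all that it offers.
- The arm moves only by the tool jog_arm, never from a script. Its argument "series" is a list of rows, each a list of 3 entries, a list of its own where there are three numbers: the shift along the world's x, y, z in mm, then the turn, a rotation vector about the world's x, y, z in rad, then the opening, from 0 (shut) to 1 (fully open). In form: [[[x, y, z], [ax, ay, az], jaw], ...]. A call has exactly 5 rows; each row is the pose to reach, as a shift and turn from the pose measured when the call began; what a row does not reach only later rows make up. A row lasts 1/12 s, in which the tool goes at most 41.7 mm and 7.16 degrees, less where a joint would pass 70% of its speed; a pose out of reach is approached as far as the arm can. A call with a gripper value outside its range is refused whole. The fingers move at their own pace and stop on an object; "squeeze" is the grip in N (left out, the last holds). Time passes only in rows, so rows that repeat a pose let the fingers close, or fill a call up. It gives the time, the measured TCP pose, the force and the opening at its end, in the units of the state.
- telemetry.state(): the state, without advancing time (a new reading comes with each control period).
- imaging.grab_frame(name): name is "side" or "top"; returns a dict with "pixels" (420x560x3 uint8, red, green, blue), "fov_y" (degrees; the focal length in pixels is half the picture's height over the tangent of half this angle, whatever the lens; pixels are square), "cx", "cy" (the principal point, pixels), "R" (3x3) and "t" (3): a world point X has camera coordinates R X + t. Camera axes: x right, y down, z forward; pixel columns grow to the right and rows downward; lengths in mm; the calibration is good to about 2 mm. A picture is of the moment at which its call begins. There is no depth.
- env.job_done(): hands the job in, once; it reports no verdict.
The state is a dict: "time_s": time; "qpos": joint angles; "qvel": joint speeds; "effort": joint torques, N m; "ee_pos": TCP position; "ee_rot": TCP orientation; "force": force on the tool from outside, world axes, zero at the start; "torque": the same for the moment, N m; "gripper_width": finger opening in mm.
Only numpy, scipy, OpenCV 4.12 (cv2) and the standard library are available. Lean on these libraries where they do the work, as an engineer would, in place of code of your own. Each camera call takes 0.05 s, during which the arm holds its last target.

## Working session

There is one attempt and no reset: what is moved stays moved. The work goes in short steps, Python scripts to look and compute and a tool call to move; the robot and the scene stay as the last step left them, time stands still between calls to the robot, and variables do not carry over. Pictures are saved under pics/ and viewed, and the job is handed in when it is done.

Besides the shell and the picture viewer there is one more tool, called after "Request:" in YAML: its name, and indented under it one key for each argument. jog_arm: Moves the arm, as the interface text tells. Its arguments: {"type":"object","properties":{"series":{"type":"array"},"squeeze":{"type":"number"}},"required":["series"]}

```bash
mkdir -p pics
python3 - <<'E'
from workcell import telemetry, imaging, env
import cv2,pickle
print(telemetry.state())
for n in("top","side"):
    f=imaging.grab_frame(n); pickle.dump(f,open(f"{n}.pkl","wb"))
    cv2.imwrite(f"pics/{n}0.png",f["pixels"][:,:,::-1]); print(n,f["fov_y"],f["cx"],f["cy"],f["R"],f["t"],[k for k in f])
E
```

```text
{'time_s': 0.0, 'qpos': array([-6.94419826e+01,  1.83510801e+01,  8.97062712e+01, -9.66157531e-04,
        7.20437337e+01, -1.14508078e+00]), 'qvel': array([ 0.08262897,  0.14605561,  0.04335726,  0.05702516, -0.04119909,
        0.0017291 ]), 'effort': array([ 4.53668545e-04, -4.12453759e+01, -2.31981486e+01,  7.29840738e-02,
        4.57302493e-02, -1.32329283e-04]), 'ee_pos': array([ 212.58031381, -534.07910027,  403.926523  ]), 'ee_rot': array([-1.79998898e+02,  1.01083193e-01, -6.82966022e+01]), 'force': array([-0.5159303 ,  0.28865719, -0.41312067]), 'torque': array([ 0.0228301 , -0.01305491, -0.03136025]), 'gripper_width': 91.25688202811128}
top 57.02616994011483 276.40364735196243 207.31454356996525 [[-0.02028368 -0.99976744 -0.00732331]
 [-0.99629887  0.02082418 -0.0833961 ]
 [ 0.0835292   0.00560463 -0.99648957]] [  3.24658879 500.1859014  765.87374471] ['pixels', 'fov_y', 'cx', 'cy', 'R', 't']
side 55.65766737069553 287.28321180155837 208.09845501940973 [[-0.75366885 -0.65684673 -0.02314378]
 [-0.3699466   0.45305711 -0.81109726]
 [ 0.54325204 -0.60273677 -0.58445325]] [395.73454742 253.9865783  680.35125751] ['pixels', 'fov_y', 'cx', 'cy', 'R', 't']
```

View pics/top0.png

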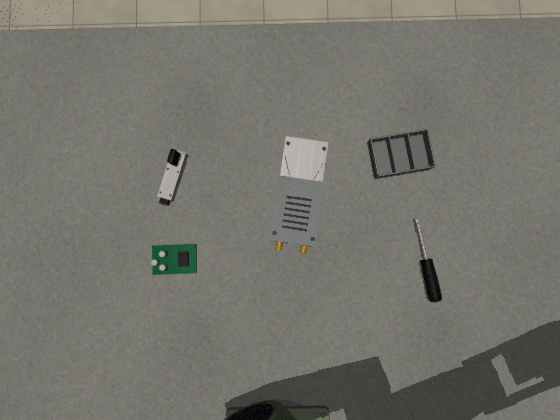

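View pics/side0.png

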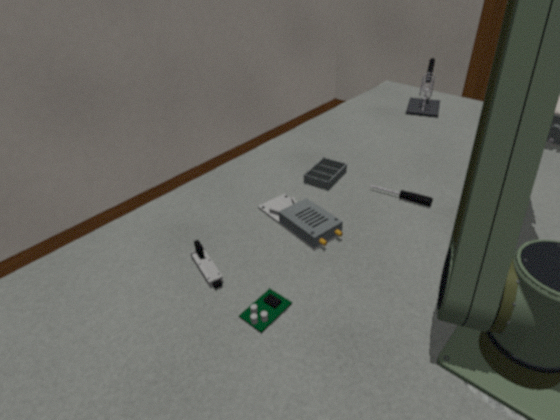

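The top view shows the module at about (172,178) with its nose at (165,203). The dock's apron is at (304,158) with its mouth near row 180, opening away from the robot. The board is at (174,259), the tray at (401,154) and the screwdriver at (427,265). I'll enlarge the crops to measure them.

```bash
cat > h.py <<'E'
import numpy as np,pickle,cv2
from workcell import telemetry, imaging, env
def load(n): return pickle.load(open(n+".pkl","rb"))
def K(f):
    fl=f["pixels"].shape[0]/2/np.tan(np.radians(f["fov_y"]/2)); return fl
def ray(f,p,z):
    d=np.array([(p[0]-f["cx"])/K(f),(p[1]-f["cy"])/K(f),1.]); R=np.array(f["R"]);t=np.array(f["t"])
    c=-R.T@t; d=R.T@d; return c+d*(z-c[2])/d[2]
def proj(f,X):
    c=np.array(f["R"])@np.array(X,float)+f["t"]; return c[0]/c[2]*K(f)+f["cx"],c[1]/c[2]*K(f)+f["cy"]
def crop(f,x0,y0,w,h,s,name):
    a=cv2.resize(f["pixels"][y0:y0+h,x0:x0+w,::-1],None,fx=s,fy=s,interpolation=cv2.INTER_CUBIC); cv2.imwrite("pics/"+name,a)
E
python3 - <<'E'
from h import *
t=load("top");s=load("side")
a=lambda f,x,y,w,h,k:cv2.resize(f["pixels"][y:y+h,x:x+w,::-1],None,fx=k,fy=k,interpolation=cv2.INTER_NEAREST)
cv2.imwrite("pics/c1.png",np.hstack([a(t,145,140,55,75,7),a(t,262,130,75,75,5.6) if 0 else cv2.resize(a(t,262,128,75,130,4),(300,525))]))
cv2.imwrite("pics/c2.png",np.hstack([a(s,180,230,60,65,8),cv2.resize(a(s,250,185,105,65,3),(315,520))]))
E
```

```text
(no output)
```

View pics/c1.png

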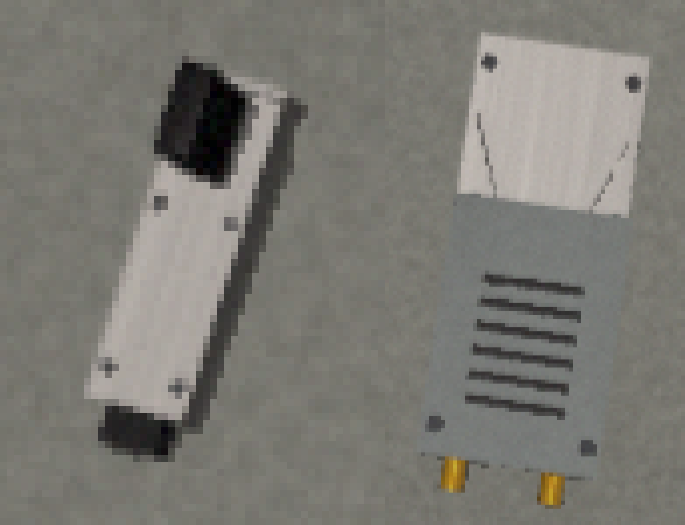

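View pics/c2.png

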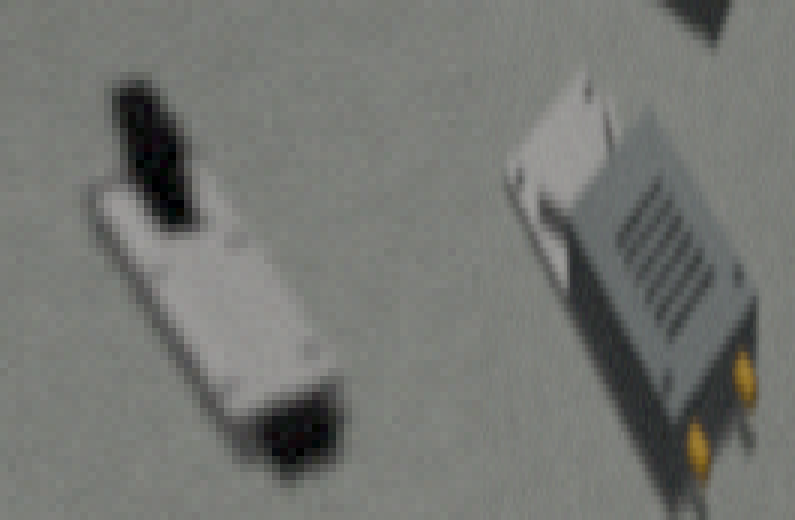

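Run:
```python
from h import *
t=load("top");im=t["pixels"];print(im[140:141,300],im[210,285],im[185,170],im[230,230])
hsv=cv2.cvtColor(im,cv2.COLOR_RGB2HSV)
def reg(m,x0,y0,x1,y1):
    o=np.zeros_like(m);o[y0:y1,x0:x1]=m[y0:y1,x0:x1];return o
def big(m):
    c,_=cv2.findContours(m,cv2.RETR_EXTERNAL,cv2.CHAIN_APPROX_NONE);return max(c,key=cv2.contourArea)
def box(c,z,name):
    r=cv2.minAreaRect(c);b=cv2.boxPoints(r);P=np.array([ray(t,p,z) for p in b])
    print(name,b.round(1).tolist(),"\n",P.round(1).tolist(),[round(np.linalg.norm(P[i]-P[(i+1)%4]),1) for i in range(4)],"ctr",P.mean(0).round(1), [round(np.degrees(np.arctan2(*(P[(i+1)%4]-P[i])[[1,0]])),1) for i in range(4)])
br=((im.min(2)>135)*255).astype(np.uint8)
I=im.astype(int)
blue=((I[...,2]-I[...,0]>4)*255).astype(np.uint8)
dock=reg(cv2.morphologyEx(blue,cv2.MORPH_CLOSE,np.ones((3,3))),262,165,340,256)
cv2.imwrite("pics/m1.png",cv2.resize(np.hstack([br[125:260,140:340],blue[125:260,140:340]]),None,fx=2,fy=2,interpolation=0))
box(big(dock),40,"cover")
box(big(reg(br,262,120,340,200)),8,"apron")
box(big(reg(br,145,140,200,215)),20,"bar")
dk=((im.max(2)<50)*255).astype(np.uint8)
box(big(reg(dk,145,140,182,172)),40,"tab")
```

```text
[[185 179 174]] [120 122 120] [173 165 160] [119 119 112]
cover [[312.0, 238.0], [312.0, 238.0], [311.0, 239.0], [311.0, 239.0]] 
 [[436.4, -76.1, 40.0], [436.4, -76.1, 40.0], [434.5, -74.1, 40.0], [434.5, -74.1, 40.0]] [np.float64(0.0), np.float64(2.8), np.float64(0.0), np.float64(2.8)] ctr [435.4 -75.1  40. ] [np.float64(0.0), np.float64(133.5), np.float64(0.0), np.float64(-46.5)]
apron [[279.3999938964844, 175.3000030517578], [285.1000061035156, 135.39999389648438], [328.1000061035156, 141.60000610351562], [322.3999938964844, 181.5]] 
 [[567.9, -14.5, 8.0], [652.4, -28.3, 8.0], [637.2, -118.1, 8.0], [553.1, -103.6, 8.0]] [np.float64(85.6), np.float64(91.1), np.float64(85.4), np.float64(90.3)] ctr [602.7 -66.1   8. ] [np.float64(-9.2), np.float64(-99.6), np.float64(170.2), np.float64(80.6)]
bar [[156.5, 195.8000030517578], [171.60000610351562, 148.3000030517578], [185.10000610351562, 152.60000610351562], [170.10000610351562, 200.10000610351562]] 
 [[528.9, 237.9, 20.0], [627.1, 207.2, 20.0], [617.5, 179.2, 20.0], [519.5, 210.1, 20.0]] [np.float64(102.9), np.float64(29.7), np.float64(102.8), np.float64(29.4)] ctr [573.3 208.6  20. ] [np.float64(-17.3), np.float64(-109.0), np.float64(162.5), np.float64(71.3)]
tab [[166.0, 162.0], [170.60000610351562, 148.1999969482422], [180.8000030517578, 151.60000610351562], [176.1999969482422, 165.39999389648438]] 
 [[594.6, 212.8, 40.0], [622.5, 203.6, 40.0], [615.1, 183.0, 40.0], [587.2, 192.3, 40.0]] [np.float64(29.5), np.float64(21.9), np.float64(29.4), np.float64(21.8)] ctr [604.9 197.9  40. ] [np.float64(-18.2), np.float64(-109.8), np.float64(161.7), np.float64(70.3)]
```

View pics/m1.png

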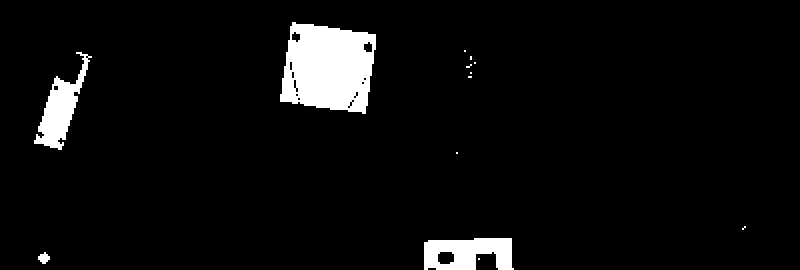

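Run:
```python
from h import *
t=load("top");s=load("side")
for f in(t,s):print("cam",(-np.array(f["R"]).T@f["t"]).round(0))
# cover top corners (z=40) by eye from crop
C=[(280,176.3),(322.75,181.2),(314.75,246.3),(270.75,239.9)]
P=np.array([ray(t,p,40) for p in C]);print(P.round(1)); 
for i in range(4):
  d=P[(i+1)%4]-P[i];print(np.linalg.norm(d).round(1),np.degrees(np.arctan2(d[1],d[0])).round(1))
print("mouth mid",(P[0]+P[1])/2)
# screws/vent lines: vent ends
V=[((485-385)/4+262,(278)/4.04+128),((584-385)/4+262,291/4.04+128),((466-385)/4+262,400/4.04+128),((564-385)/4+262,414/4.04+128)]
Q=np.array([ray(t,p,40) for p in V]);a=(Q[0]+Q[1])/2;b=(Q[2]+Q[3])/2;print("vent",a,b,np.degrees(np.arctan2(*(b-a)[[1,0]])), np.degrees(np.arctan2(*(Q[0]-Q[1])[[1,0]])))
# apron far corners crop z=8
A=[((481-385)/4+262,32/4.04+128),((649-385)/4+262,56/4.04+128)];B=np.array([ray(t,p,8) for p in A]);print("apron far",B,B.mean(0),np.linalg.norm(B[0]-B[1]))
# tail screws z=8
S=[((489-385)/4+262,62/4.04+128),((633-385)/4+262,83/4.04+128),]
B=np.array([ray(t,p,8) for p in S]);print("screws",B.mean(0));
S=[((435-385)/4+262,424/4.04+128),((588-385)/4+262,449/4.04+128),]
B=np.array([ray(t,p,40) for p in S]);print("cover screws",B.mean(0))
# module screws z=20
M=[(145+160/7,140+202/7),(145+231/7,140+224/7),(145+108/7,140+367/7),(145+179/7,140+388/7)]
B=np.array([ray(t,p,20) for p in M]);a=(B[0]+B[1])/2;b=(B[2]+B[3])/2;print("mod screws",a,b,B.mean(0),np.degrees(np.arctan2(*(b-a)[[1,0]])),np.linalg.norm(B[0]-B[1]))
# nose top face end z=15
N=[(145+98/7,140+440/7),(145+170/7,140+460/7)];B=np.array([ray(t,p,15) for p in N]);print("nose",B.mean(0))
# predicted tab top corners check in both views
c=np.radians(162.5);e=np.array([np.cos(c),np.sin(c),0]);n=np.array([-e[1],e[0],0]);o=np.array([571,209.3,0])
for u in(-48,-20):
  for v in(-6,6):
    X=o+u*e+v*n+[0,0,56];p=proj(t,X);q=proj(s,X);print(u,v,"crop top",((p[0]-145)*7,(p[1]-140)*7),"side",((q[0]-180)*8,(q[1]-230)*8))
```

```text
cam [434. -11. 805.]
cam [ 23. 555. 613.]
[[ 560.6  -15.6   40. ]
 [ 548.9 -100.7   40. ]
 [ 420.   -81.    40. ]
 [ 434.3    5.3   40. ]]
85.9 -97.8
130.4 171.3
87.5 80.6
128.0 -9.4
mouth mid [554.74508149 -58.14375767  40.        ]
vent [515.33898917 -53.18086779  40.        ] [455.32210423 -42.03388626  40.        ] 169.4783033649184 81.3383923866164
apron far [[ 651.29314611  -30.19081228    8.        ]
 [ 636.64074447 -117.92367837    8.        ]] [643.96694529 -74.05724533   8.        ] 88.94801103131931
screws [628.95959001 -71.57068161   8.        ]
cover screws [440.97699203 -39.93655051  40.        ]
mod screws [580.84173661 204.33926982  20.        ] [532.47404186 219.47811499  20.        ] [556.65788923 211.90869241  20.        ] 162.62014241561351 22.06526928979796
nose [511.71622512 223.66623503  15.        ]
-48 -6 crop top (np.float64(174.04647086018554), np.float64(57.612630123219105)) side (np.float64(107.51910818721535), np.float64(85.21491307640053))
-48 6 crop top (np.float64(214.55344787468096), np.float64(69.3268084653468)) side (np.float64(149.33785797052064), np.float64(69.61165269308208))
-20 -6 crop top (np.float64(143.88846595378175), np.float64(151.69060641809983)) side (np.float64(145.1734112000977), np.float64(142.94867946548675))
-20 6 crop top (np.float64(184.49726614421058), np.float64(163.48365626565652)) side (np.float64(187.7384733545091), np.float64(126.64903516383629))
```

Request:
jog_arm:
  series:
    - [[20,37,-4],[0,0,-0.03],1]
    - [[40,74,-8],[0,0,-0.06],1]
    - [[59,110,-12],[0,0,-0.1],1]
    - [[78,146,-16],[0,0,-0.13],1]
    - [[97,182,-20],[0,0,-0.17],1]

```text
time_s: 0.52
ee_pos: [309.8, -350.2, 383.4]
ee_rot: [180.0, 0.1, -78.2]
force: [1.2, 0.3, 0.4]
gripper_width: 91.1
```

Request:
jog_arm:
  series:
    - [[20,37,-4],[0,0,-0.03],1]
    - [[40,74,-8],[0,0,-0.06],1]
    - [[59,110,-12],[0,0,-0.1],1]
    - [[78,146,-16],[0,0,-0.13],1]
    - [[97,182,-20],[0,0,-0.17],1]

```text
time_s: 0.93
ee_pos: [406.8, -166.9, 363.2]
ee_rot: [180.0, 0.1, -88.0]
force: [-0.3, -0.8, 0.1]
gripper_width: 91.3
```

Request:
jog_arm:
  series:
    - [[20,37,-4],[0,0,-0.03],1]
    - [[40,74,-8],[0,0,-0.06],1]
    - [[59,110,-12],[0,0,-0.1],1]
    - [[78,146,-16],[0,0,-0.13],1]
    - [[97,182,-20],[0,0,-0.17],1]

```text
time_s: 1.35
ee_pos: [503.8, 16.6, 342.9]
ee_rot: [180.0, 0.1, -97.8]
force: [-0.2, -0.4, -0.2]
gripper_width: 91.0
```

Request:
jog_arm:
  series:
    - [[20,37,-5],[0,0,-0.04],1]
    - [[40,73,-10],[0,0,-0.08],1]
    - [[60,109,-15],[0,0,-0.12],1]
    - [[80,145,-20],[0,0,-0.15],1]
    - [[99.6,180.4,-25],[0,0,-0.168],1]

```text
time_s: 1.77
ee_pos: [603.2, 197.9, 317.3]
ee_rot: [179.9, 0.1, -107.5]
force: [0.8, -1.3, 0.6]
gripper_width: 91.1
```

Run:
```python
from h import *
print(telemetry.state()["qpos"],telemetry.state()["ee_pos"])
t=imaging.grab_frame("top");s=imaging.grab_frame("side")
a=lambda f,x,y,w,h,k:cv2.resize(f["pixels"][y:y+h,x:x+w,::-1],None,fx=k,fy=k,interpolation=cv2.INTER_NEAREST)
cv2.imwrite("pics/a1.png",np.hstack([a(t,110,110,120,150,3),a(s,130,130,130,150,3)]))
```

```text
[ 17.09810488  27.20161017  88.64445941   0.12915628  64.17589472
 124.55899265] [603.24812026 197.9008135  317.31492683]
```

View pics/a1.png

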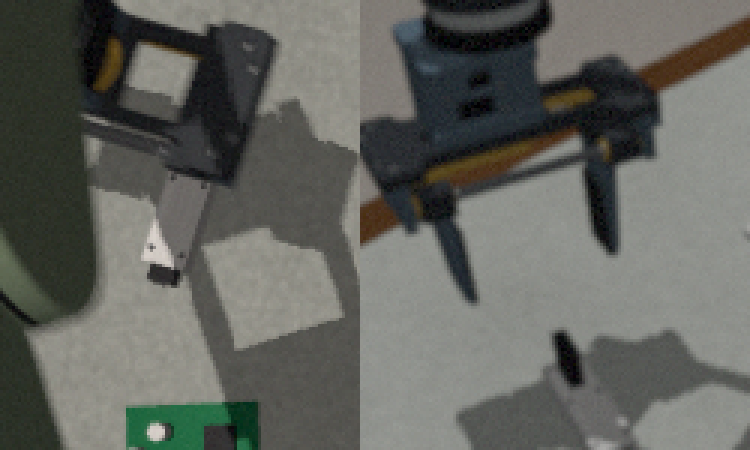

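The fingers hang above the tab and straddle it: in the side view crop the tab is at (568,358), between fingertips at (470,300) and (612,250). I'll go down.

Request:
jog_arm:
  series:
    - [[0,-1,-25],[0,0,0],1]
    - [[0,-1,-50],[0,0,0],1]
    - [[0,-1,-75],[0,0,0],1]
    - [[0,-1,-95],[0,0,0],1]
    - [[0,-1,-101],[0,0,0],1]
  squeeze: 25

```text
time_s: 2.28
ee_pos: [602.9, 198.5, 211.2]
ee_rot: [179.6, -0.0, -107.2]
force: [-0.6, -0.2, -0.4]
gripper_width: 91.1
```

Run:
```python
from h import *
s=imaging.grab_frame("side");t=imaging.grab_frame("top")
a=lambda f,x,y,w,h,k:cv2.resize(f["pixels"][y:y+h,x:x+w,::-1],None,fx=k,fy=k,interpolation=cv2.INTER_NEAREST)
cv2.imwrite("pics/a2.png",np.hstack([a(t,110,110,100,150,4),a(s,150,180,100,150,4)]))
```

```text
(no output)
```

View pics/a2.png

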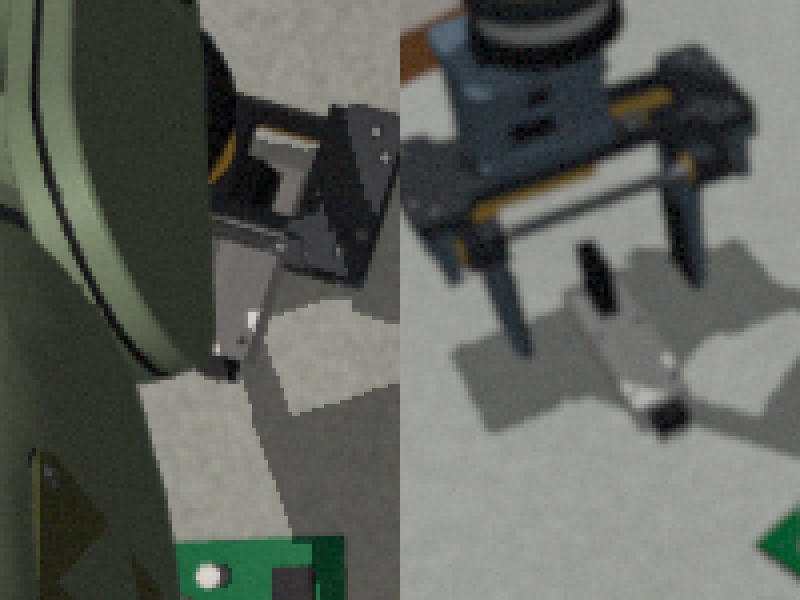

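The fingertips are on either side of the tab, at crop (525,350) and (700,285), with the tab at (600,280). The pose read 211 on arrival, so I'll come up to about 215 and settle before closing.

Request:
jog_arm:
  series:
    - [[0,0,4],[0,0,0],1]
    - [[0,0,4],[0,0,0],1]
    - [[0,0,4],[0,0,0],1]
    - [[0,0,4],[0,0,0],1]
    - [[0,0,4],[0,0,0],1]

```text
time_s: 2.8
ee_pos: [604.1, 198.9, 218.6]
ee_rot: [179.8, 0.1, -107.2]
force: [-0.6, 0.6, 0.8]
gripper_width: 91.4
```

Request:
jog_arm:
  series:
    - [[0,0,-3],[0,0,0],1]
    - [[0,0,-3],[0,0,0],0.6]
    - [[0,0,-3],[0,0,0],0]
    - [[0,0,-3],[0,0,0],0]
    - [[0,0,-3],[0,0,0],0]
  squeeze: 25

```text
time_s: 3.22
ee_pos: [604.1, 198.9, 215.5]
ee_rot: [179.8, 0.1, -107.2]
force: [0.1, 0.2, -0.0]
gripper_width: 67.6
```

Request:
jog_arm:
  series:
    - [[0,0,0],[0,0,0],0]
    - [[0,0,0],[0,0,0],0]
    - [[0,0,0],[0,0,0],0]
    - [[0,0,0],[0,0,0],0]
    - [[0,0,0],[0,0,0],0]

```text
time_s: 3.63
ee_pos: [604.1, 199.0, 215.5]
ee_rot: [179.8, 0.1, -107.2]
force: [-0.6, -0.1, 0.3]
gripper_width: 34.4
```

Request:
jog_arm:
  series:
    - [[0,0,0],[0,0,0],0]
    - [[0,0,0],[0,0,0],0]
    - [[0,0,0],[0,0,0],0]
    - [[0,0,0],[0,0,0],0]
    - [[0,0,0],[0,0,0],0]

```text
time_s: 4.05
ee_pos: [604.1, 198.9, 215.5]
ee_rot: [179.8, 0.1, -107.2]
force: [-0.5, -0.7, -0.7]
gripper_width: 11.9
```

Gripped: the opening is 11.9 mm, against a 12 mm tab. Lifting.

Request:
jog_arm:
  series:
    - [[0,0,0],[0,0,0],0]
    - [[0,0,10],[0,0,0],0]
    - [[0,0,30],[0,0,0],0]
    - [[0,0,50],[0,0,0],0]
    - [[0,0,65],[0,0,0],0]
  squeeze: 40

```text
time_s: 4.47
ee_pos: [604.2, 199.0, 282.4]
ee_rot: [179.9, 0.2, -107.2]
force: [0.0, -0.7, -1.3]
gripper_width: 11.6
```

Run:
```python
from h import *
s=imaging.grab_frame("side");t=imaging.grab_frame("top");st=telemetry.state();print(st["ee_pos"],st["ee_rot"],st["force"],st["torque"])
a=lambda f,x,y,w,h,k:cv2.resize(f["pixels"][y:y+h,x:x+w,::-1],None,fx=k,fy=k,interpolation=cv2.INTER_NEAREST)
cv2.imwrite("pics/a3.png",np.hstack([a(t,110,110,100,120,4),a(s,150,150,100,120,4)]))
```

```text
[604.86569855 199.17936398 283.85911975] [-179.8634832     0.34152838 -107.23036429] [-0.21330469  0.19816185 -1.79626757] [ 0.04231008 -0.08502551  0.0084824 ]
```

View pics/a3.png

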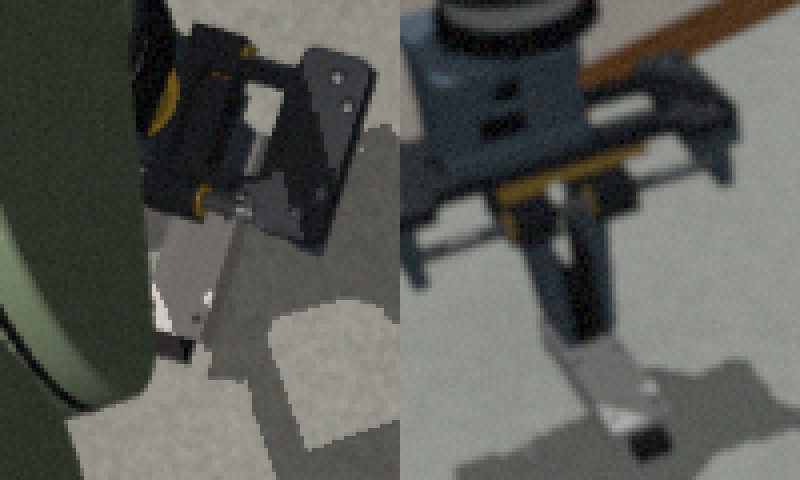

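The module is held and level, with its nose at crop (650,440) in the side view. Next I'll carry it to a point before the apron, turning it to the dock's heading (170.4°).

Request:
jog_arm:
  series:
    - [[6,-20,0],[0,0,0.01],0]
    - [[15,-50,0],[0,0,0.03],0]
    - [[25,-82,0],[0,0,0.05],0]
    - [[35,-114,0],[0,0,0.07],0]
    - [[45,-146,0],[0,0,0.09],0]

```text
time_s: 4.98
ee_pos: [649.7, 51.9, 282.7]
ee_rot: [-180.0, 0.3, -102.0]
force: [-0.2, 0.3, -1.5]
gripper_width: 11.7
```

Request:
jog_arm:
  series:
    - [[9,-30,0],[0,0,0.01],0]
    - [[19,-62,0],[0,0,0.02],0]
    - [[29,-94,0],[0,0,0.03],0]
    - [[37,-121,0],[0,0,0.04],0]
    - [[41,-135,0],[0,0,0.043],0]

```text
time_s: 5.4
ee_pos: [691.0, -86.4, 281.3]
ee_rot: [180.0, 0.3, -99.6]
force: [-0.8, 1.6, -1.1]
gripper_width: 11.5
```

Request:
jog_arm:
  series:
    - [[0,0,0],[0,0,0],0]
    - [[0,0,0],[0,0,0],0]
    - [[0,0,0],[0,0,0],0]
    - [[0,0,0],[0,0,0],0]
    - [[0,0,0],[0,0,0],0]

```text
time_s: 5.82
ee_pos: [690.8, -84.7, 281.4]
ee_rot: [179.9, 0.3, -99.5]
force: [1.3, 0.4, -1.5]
gripper_width: 11.8
```

Request:
jog_arm:
  series:
    - [[0,1,-5],[0,0,0],0]
    - [[0,2,-15],[0,0,0],0]
    - [[0,2.8,-28],[0,0,0],0]
    - [[0,2.8,-38],[0,0,0],0]
    - [[0,2.8,-42],[0,0,0],0]

```text
time_s: 6.23
ee_pos: [690.0, -81.3, 236.7]
ee_rot: [179.7, 0.3, -99.5]
force: [-0.3, 0.1, -1.6]
gripper_width: 11.9
```

Request:
jog_arm:
  series:
    - [[0,0,0],[0,0,0],0]
    - [[0,0,0],[0,0,0],0]
    - [[0,0,0],[0,0,0],0]
    - [[0,0,0],[0,0,0],0]
    - [[0,0,0],[0,0,0],0]

```text
time_s: 6.65
ee_pos: [690.2, -81.4, 237.4]
ee_rot: [179.8, 0.3, -99.5]
force: [0.1, 0.3, -2.0]
gripper_width: 11.8
```

Run:
```python
from h import *
s=imaging.grab_frame("side");t=imaging.grab_frame("top");st=telemetry.state();print(st["ee_pos"],st["ee_rot"],st["force"],st["torque"])
pickle.dump(s,open("s4.pkl","wb"));pickle.dump(t,open("t4.pkl","wb"))
a=lambda f,x,y,w,h,k:cv2.resize(f["pixels"][y:y+h,x:x+w,::-1],None,fx=k,fy=k,interpolation=cv2.INTER_NEAREST)
cv2.imwrite("pics/a4.png",np.hstack([a(t,250,90,95,140,4),a(s,215,100,100,140,4)]))
```

```text
[690.13500922 -81.37364587 237.25026676] [179.75141178   0.26722143 -99.51116842] [-0.21856084 -0.78842306 -1.92452616] [ 0.01426922  0.01713185 -0.01947135]
```

View pics/a4.png

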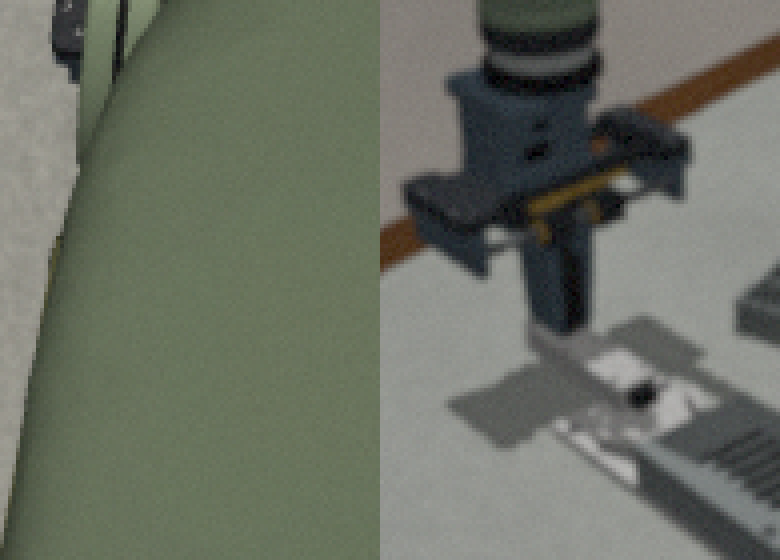

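The side view shows the module level over the apron, with its nose at crop (640,395) pointing into the funnel and the mouth behind it. The arm hides this in the top view. I'll check my dock and nose estimates against the side picture.

Run:
```python
from h import *
s0=load("side");s=load("s4")
y=np.radians(170.4);e=np.array([np.cos(y),np.sin(y),0]);n=np.array([-e[1],e[0],0]);M=np.array([556,-59.2,0])
img=s["pixels"][:,:,::-1].copy()
a=cv2.resize(img[170:255,245:355],None,fx=7,fy=7,interpolation=cv2.INTER_CUBIC)
def mk(X,c):
    u,v=proj(s,X);p=(int((u-245+.5)*7),int((v-170+.5)*7));cv2.drawMarker(a,p,c,cv2.MARKER_CROSS,12,1)
for x,v,z in [(0,45,40),(0,-45,40),(130,45,40),(130,-45,40),(-90,45,8),(-90,-45,8),(0,16.5,8),(0,-16.5,8)]: mk(M+x*e+v*n+[0,0,z],(0,0,255))
T=np.array([690.1,-81.4,0]);y=np.radians(170.45);e=np.array([np.cos(y),np.sin(y),0]);n=np.array([-e[1],e[0],0])
for x,v,z in [(84,15,20),(84,-15,20),(-16,15,20),(84,-15,0),(84,15,0),(96,9,15),(96,-9,15),(96,9,5),(96,-9,5)]: mk(T+x*e+v*n+[0,0,z+21.8],(255,0,0))
cv2.imwrite("pics/a5.png",a)
```

```text
(no output)
```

View pics/a5.png

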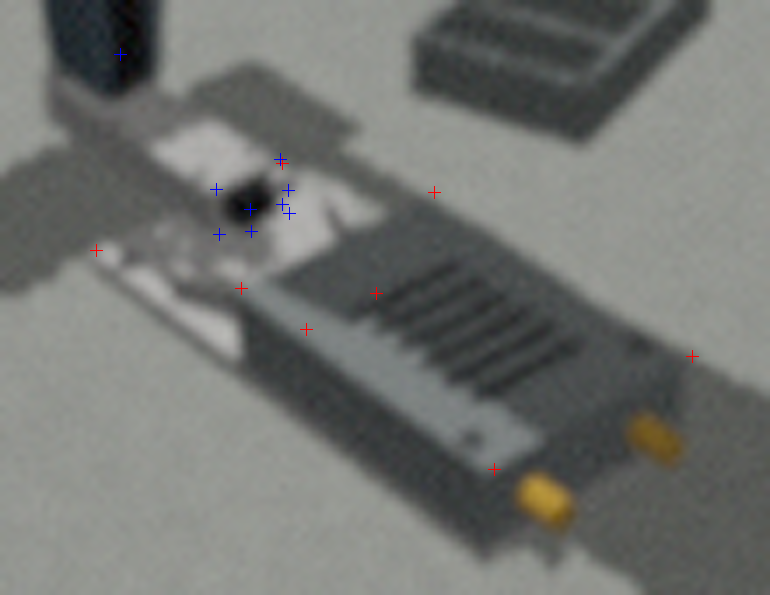

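Request:
jog_arm:
  series:
    - [[0,0,-4],[0,0,0],0]
    - [[0,0,-8],[0,0,0],0]
    - [[0,0,-11],[0,0,0],0]
    - [[0,0,-12.5],[0,0,0],0]
    - [[0,0,-12.5],[0,0,0],0]

```text
time_s: 7.17
ee_pos: [689.9, -81.4, 223.9]
ee_rot: [179.7, 0.3, -99.5]
force: [-0.1, 0.5, -1.9]
gripper_width: 12.3
```

Request:
jog_arm:
  series:
    - [[0,0,0],[0,0,0],0]
    - [[0,0,0],[0,0,0],0]
    - [[0,0,0],[0,0,0],0]
    - [[0,0,0],[0,0,0],0]
    - [[0,0,0],[0,0,0],0]

```text
time_s: 7.58
ee_pos: [690.0, -81.4, 224.1]
ee_rot: [179.7, 0.3, -99.5]
force: [0.2, -0.7, -2.7]
gripper_width: 11.8
```

Request:
jog_arm:
  series:
    - [[-6,1,0],[0,0,0],0]
    - [[-12,2,0],[0,0,0],0]
    - [[-18,3,0],[0,0,0],0]
    - [[-24,4,0],[0,0,0],0]
    - [[-30,5,0],[0,0,0],0]

```text
time_s: 8.0
ee_pos: [659.1, -76.2, 224.2]
ee_rot: [179.7, 0.3, -99.5]
force: [-0.1, 0.2, -2.1]
gripper_width: 11.4
```

Request:
jog_arm:
  series:
    - [[-3,0.5,0],[0,0,0],0]
    - [[-6,1,0],[0,0,0],0]
    - [[-8,1.3,0],[0,0,0],0]
    - [[-10,1.7,0],[0,0,0],0]
    - [[-11,1.9,0],[0,0,0],0]

```text
time_s: 8.42
ee_pos: [647.9, -74.3, 224.2]
ee_rot: [179.7, 0.3, -99.5]
force: [-0.3, -0.8, -1.3]
gripper_width: 11.6
```

Run:
```python
from h import *
s=imaging.grab_frame("side");st=telemetry.state();print(st["ee_pos"],st["ee_rot"],st["force"],st["torque"])
a=cv2.resize(s["pixels"][150:255,225:355,::-1],None,fx=6,fy=5.7,interpolation=cv2.INTER_CUBIC)
cv2.imwrite("pics/a6.png",a[:600])
```

```text
[647.88368291 -74.29546107 224.15080235] [179.65923026   0.26484967 -99.51307167] [ 0.41960762  0.85216661 -2.09776897] [ 0.00982087 -0.01626875  0.00611386]
```

View pics/a6.png

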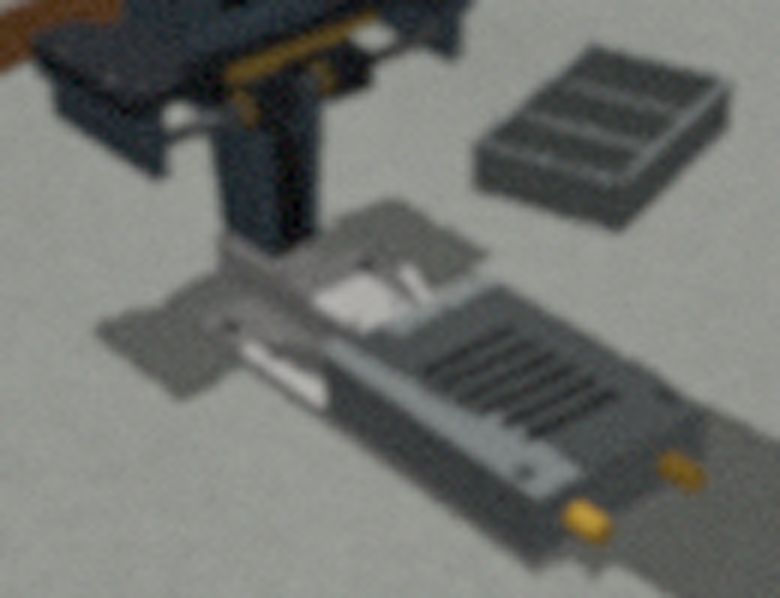

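The module is low on the apron with its nose at the mouth (around crop (370,335)), and there is no contact force. I'll move on more slowly.

Request:
jog_arm:
  series:
    - [[-2,0.3,0],[0,0,0],0]
    - [[-4,0.7,0],[0,0,0],0]
    - [[-6,1,0],[0,0,0],0]
    - [[-8,1.3,0],[0,0,0],0]
    - [[-10,1.7,0],[0,0,0],0]

```text
time_s: 8.88
ee_pos: [637.7, -72.6, 224.1]
ee_rot: [179.7, 0.3, -99.5]
force: [-0.7, 0.4, -1.8]
gripper_width: 11.6
```

Request:
jog_arm:
  series:
    - [[-2,0.3,0],[0,0,0],0]
    - [[-4,0.7,0],[0,0,0],0]
    - [[-6,1,0],[0,0,0],0]
    - [[-7,1.2,0],[0,0,0],0]
    - [[-8,1.3,0],[0,0,0],0]

```text
time_s: 9.3
ee_pos: [629.5, -71.2, 224.2]
ee_rot: [179.7, 0.3, -99.5]
force: [0.4, 0.2, -1.7]
gripper_width: 11.7
```

Request:
jog_arm:
  series:
    - [[-2,0.3,0],[0,0,0],0]
    - [[-5,0.8,0],[0,0,0],0]
    - [[-8,1.4,0],[0,0,0],0]
    - [[-10,1.7,0],[0,0,0],0]
    - [[-12,2,0],[0,0,0],0]

```text
time_s: 9.72
ee_pos: [617.2, -69.2, 224.2]
ee_rot: [179.7, 0.3, -99.5]
force: [0.4, 0.1, -2.0]
gripper_width: 11.8
```

Request:
jog_arm:
  series:
    - [[-2,0.3,0],[0,0,0],0]
    - [[-4,0.7,0],[0,0,0],0]
    - [[-6,1,0],[0,0,0],0]
    - [[-7,1.2,0],[0,0,0],0]
    - [[-8,1.4,0],[0,0,0],0]

```text
time_s: 10.13
ee_pos: [609.1, -67.7, 224.2]
ee_rot: [179.7, 0.3, -99.5]
force: [-0.1, 0.6, -1.3]
gripper_width: 11.9
```

Request:
jog_arm:
  series:
    - [[-0.8,0.1,0],[0,0,0],0]
    - [[-1.6,0.3,0],[0,0,0],0]
    - [[-2.4,0.4,0],[0,0,0],0]
    - [[-3.2,0.5,0],[0,0,0],0]
    - [[-4,0.7,0],[0,0,0],0]

```text
time_s: 10.55
ee_pos: [605.1, -67.1, 224.2]
ee_rot: [179.7, 0.3, -99.5]
force: [-0.6, 0.2, -1.9]
gripper_width: 11.8
```

Request:
jog_arm:
  series:
    - [[-0.8,0.1,0],[0,0,0],0]
    - [[-1.6,0.3,0],[0,0,0],0]
    - [[-2.4,0.4,0],[0,0,0],0]
    - [[-3.2,0.5,0],[0,0,0],0]
    - [[-4,0.7,0],[0,0,0],0]

```text
time_s: 10.97
ee_pos: [601.0, -66.4, 224.2]
ee_rot: [179.7, 0.3, -99.5]
force: [-0.3, 0.6, -2.6]
gripper_width: 12.0
```

Request:
jog_arm:
  series:
    - [[-0.8,0.1,0],[0,0,0],0]
    - [[-1.6,0.3,0],[0,0,0],0]
    - [[-2.4,0.4,0],[0,0,0],0]
    - [[-3.2,0.5,0],[0,0,0],0]
    - [[-4,0.7,0],[0,0,0],0]

```text
time_s: 11.38
ee_pos: [596.9, -65.7, 224.2]
ee_rot: [179.7, 0.3, -99.5]
force: [0.5, 0.1, -1.4]
gripper_width: 11.9
```

Request:
jog_arm:
  series:
    - [[-0.8,0.1,0],[0,0,0],0]
    - [[-1.6,0.3,0],[0,0,0],0]
    - [[-2.4,0.4,0],[0,0,0],0]
    - [[-3.2,0.5,0],[0,0,0],0]
    - [[-4,0.7,0],[0,0,0],0]

```text
time_s: 11.8
ee_pos: [592.8, -64.9, 224.2]
ee_rot: [179.7, 0.3, -99.5]
force: [-0.8, 0.4, -2.4]
gripper_width: 11.6
```

Request:
jog_arm:
  series:
    - [[-0.8,0.1,0],[0,0,0],0]
    - [[-1.6,0.3,0],[0,0,0],0]
    - [[-2.4,0.4,0],[0,0,0],0]
    - [[-3.2,0.5,0],[0,0,0],0]
    - [[-4,0.7,0],[0,0,0],0]

```text
time_s: 12.22
ee_pos: [589.8, -64.5, 224.8]
ee_rot: [179.9, 0.3, -99.5]
force: [4.1, -1.6, -3.0]
gripper_width: 11.7
```

The drag has begun, at about 4 N. I'll take smaller steps.

Request:
jog_arm:
  series:
    - [[-0.8,0.1,0],[0,0,0],0]
    - [[-1.4,0.2,0],[0,0,0],0]
    - [[-2,0.3,0],[0,0,0],0]
    - [[-2.5,0.4,0],[0,0,0],0]
    - [[-3,0.5,0],[0,0,0],0]

```text
time_s: 12.63
ee_pos: [587.0, -64.0, 224.9]
ee_rot: [180.0, 0.3, -99.5]
force: [4.1, -0.5, -1.6]
gripper_width: 11.9
```

Request:
jog_arm:
  series:
    - [[-0.8,0.1,0],[0,0,0],0]
    - [[-1.4,0.2,0],[0,0,0],0]
    - [[-2,0.3,0],[0,0,0],0]
    - [[-2.5,0.4,0],[0,0,0],0]
    - [[-3,0.5,0],[0,0,0],0]

```text
time_s: 13.05
ee_pos: [583.9, -63.5, 224.9]
ee_rot: [180.0, 0.3, -99.5]
force: [3.9, 0.4, -3.0]
gripper_width: 11.7
```

Request:
jog_arm:
  series:
    - [[-0.5,0.1,0],[0,0,0],0]
    - [[-1,0.2,0],[0,0,0],0]
    - [[-1.5,0.2,0],[0,0,0],0]
    - [[-2,0.3,0],[0,0,0],0]
    - [[-2,0.3,0],[0,0,0],0]

```text
time_s: 13.47
ee_pos: [582.2, -63.2, 225.0]
ee_rot: [-180.0, 0.3, -99.5]
force: [4.8, -1.0, -1.8]
gripper_width: 11.9
```

Request:
jog_arm:
  series:
    - [[-0.5,0.1,0],[0,0,0],0]
    - [[-1,0.2,0],[0,0,0],0]
    - [[-1.5,0.2,0],[0,0,0],0]
    - [[-2,0.3,0],[0,0,0],0]
    - [[-2,0.3,0],[0,0,0],0]

```text
time_s: 13.88
ee_pos: [581.2, -63.1, 225.5]
ee_rot: [-179.7, 0.3, -99.5]
force: [7.4, -1.6, -3.8]
gripper_width: 12.1
```

Request:
jog_arm:
  series:
    - [[-1,0.2,0],[0,0,0],0]
    - [[-1.4,0.2,0],[0,0,0],0]
    - [[-1.8,0.3,0],[0,0,0],0]
    - [[-2,0.3,0],[0,0,0],0]
    - [[-2,0.3,0],[0,0,0],0]

```text
time_s: 14.3
ee_pos: [580.3, -62.9, 226.0]
ee_rot: [-179.4, 0.3, -99.5]
force: [7.1, -2.2, -4.0]
gripper_width: 11.7
```

The push is climbing, but it tilts the tool by 0.6° and lifts it about 1.8 mm, so the grasp point has hardly moved since x = 582. I'll level the tool again and lower it before confirming the stop.

Request:
jog_arm:
  series:
    - [[0.5,-0.1,-0.4],[0,0.002,0],0]
    - [[0.8,-0.15,-0.7],[0.001,0.005,0],0]
    - [[1.2,-0.2,-1.1],[0.001,0.008,0],0]
    - [[1.5,-0.25,-1.5],[0.002,0.01,0],0]
    - [[1.5,-0.25,-1.5],[0.002,0.01,0],0]

```text
time_s: 14.72
ee_pos: [582.2, -63.3, 224.9]
ee_rot: [-180.0, 0.3, -99.5]
force: [5.7, -2.0, -0.0]
gripper_width: 12.1
```

Run:
```python
from h import *
st=telemetry.state();print(st["ee_pos"],st["ee_rot"],st["force"],st["torque"])
from scipy.spatial.transform import Rotation as R
def g(p,r): return np.array(p)+172*R.from_euler("xyz",r,degrees=True).as_matrix()[:,2]
for p,r in [((592.8,-64.9,224.2),(179.7,.3,-99.5)),((589.8,-64.5,224.8),(179.9,.3,-99.5)),((587,-64,224.9),(180,.3,-99.5)),((583.9,-63.5,224.9),(180,.3,-99.5)),((582.2,-63.2,225),(-180,.3,-99.5)),((581.2,-63.1,225.5),(-179.7,.3,-99.5)),((580.3,-62.9,226),(-179.4,.3,-99.5)),(st["ee_pos"],st["ee_rot"])]: print(g(p,r).round(2))
```

```text
[582.23644245 -63.31747379 224.94221874] [-179.96077951    0.29697998  -99.52586463] [ 5.68747204 -2.04845746 -0.0364316 ] [-0.14938691 -0.92903571 -0.04760895]
[592.06 -63.86  52.2 ]
[589.65 -63.56  52.8 ]
[587.15 -63.11  52.9 ]
[584.05 -62.61  52.9 ]
[582.35 -62.31  53.  ]
[582.24 -62.36  53.5 ]
[582.23 -62.31  54.01]
[582.5  -62.46  52.94]
```

Request:
jog_arm:
  series:
    - [[-0.5,0.1,-0.2],[0,0.002,0],0]
    - [[-1,0.2,-0.4],[0.001,0.005,0],0]
    - [[-1.3,0.2,-0.5],[0.001,0.008,0],0]
    - [[-1.5,0.25,-0.5],[0.002,0.01,0],0]
    - [[-1.5,0.25,-0.5],[0.002,0.01,0],0]

```text
time_s: 15.13
ee_pos: [582.6, -63.5, 225.0]
ee_rot: [179.9, 0.3, -99.5]
force: [8.8, -1.8, -4.1]
gripper_width: 11.6
```

Request:
jog_arm:
  series:
    - [[-1,0.2,-0.3],[0,0.003,0],0]
    - [[-1.5,0.25,-0.6],[0.001,0.007,0],0]
    - [[-2,0.3,-0.8],[0.002,0.011,0],0]
    - [[-2.5,0.4,-0.8],[0.002,0.013,0],0]
    - [[-2.5,0.4,-0.8],[0.002,0.013,0],0]

```text
time_s: 15.55
ee_pos: [582.8, -63.6, 225.3]
ee_rot: [179.7, 0.3, -99.5]
force: [11.3, -1.6, -5.5]
gripper_width: 12.0
```

Run:
```python
from h import *
st=telemetry.state();print(st["ee_pos"],st["ee_rot"],st["force"],st["torque"])
from scipy.spatial.transform import Rotation as R
print(st["ee_pos"]+172*R.from_euler("xyz",st["ee_rot"],degrees=True).as_matrix()[:,2])
s=imaging.grab_frame("side")
a=cv2.resize(s["pixels"][150:255,225:355,::-1],None,fx=6,fy=5.7,interpolation=cv2.INTER_CUBIC)
cv2.imwrite("pics/a7.png",a[:600])
```

```text
[582.82581429 -63.5555759  225.30110071] [179.74223506   0.30522227 -99.52729424] [11.30380085 -1.64039036 -5.53769486] [-0.55964014 -2.59098949 -0.05707681]
[582.21434425 -62.5238833   53.30528182]
```

View pics/a7.png

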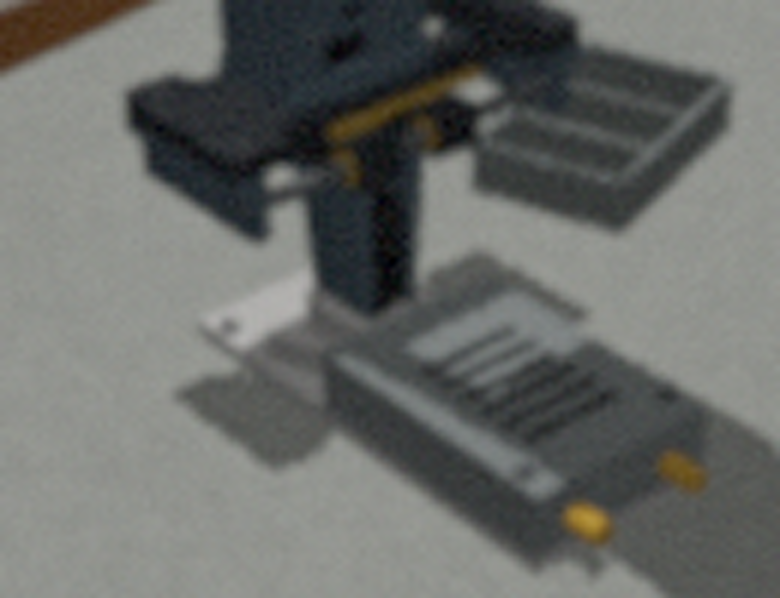

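At 11.4 N the grasp point is still at 582.2, unchanged since 7 N and 8 mm after the drag began. That's the stop. I'll ease the push and lower the module to the slot floor before letting go.

Request:
jog_arm:
  series:
    - [[0,0,-0.4],[0,0,0],0]
    - [[0,0,-0.8],[0,0,0],0]
    - [[0,0,-1.2],[0,0,0],0]
    - [[0,0,-1.5],[0,0,0],0]
    - [[0,0,-1.5],[0,0,0],0]

```text
time_s: 16.02
ee_pos: [582.9, -63.6, 224.1]
ee_rot: [179.8, 0.3, -99.5]
force: [4.8, -1.5, 1.9]
gripper_width: 12.2
```

Request:
jog_arm:
  series:
    - [[0,0,0],[0,0,0],0]
    - [[0,0,0],[0,0,0],0]
    - [[0,0,0],[0,0,0],0]
    - [[0,0,0],[0,0,0],0]
    - [[0,0,0],[0,0,0],0]

```text
time_s: 16.43
ee_pos: [582.9, -63.6, 224.1]
ee_rot: [179.8, 0.3, -99.5]
force: [5.2, -2.1, 0.3]
gripper_width: 11.6
```

Run:
```python
from h import *
st=telemetry.state();print(st["ee_pos"],st["ee_rot"],st["force"],st["torque"])
from scipy.spatial.transform import Rotation as R
print(st["ee_pos"]+172*R.from_euler("xyz",st["ee_rot"],degrees=True).as_matrix()[:,2])
```

```text
[582.89326921 -63.57816497 224.09413267] [179.76947245   0.30840477 -99.53087527] [ 5.17617271 -2.12282367  0.32734427] [-0.07827631 -0.73915242  0.01326957]
[582.36408216 -62.55054923  52.09801653]
```

Still seated, with a 5 N residual push and the weight on the floor. Opening partway, leaving room beside the tab.

Request:
jog_arm:
  series:
    - [[0,0,0],[0,0,0],0.2]
    - [[0,0,0],[0,0,0],0.3]
    - [[0,0,0],[0,0,0],0.5]
    - [[0,0,0],[0,0,0],0.6]
    - [[0,0,0],[0,0,0],0.6]

```text
time_s: 16.85
ee_pos: [582.4, -63.5, 223.7]
ee_rot: [179.7, 0.3, -99.5]
force: [-0.7, -0.0, 0.7]
gripper_width: 41.9
```

Request:
jog_arm:
  series:
    - [[0,0,0],[0,0,0],0.6]
    - [[0,0,0],[0,0,0],0.6]
    - [[0,0,0],[0,0,0],0.6]
    - [[0,0,0],[0,0,0],0.6]
    - [[0,0,0],[0,0,0],0.6]

```text
time_s: 17.27
ee_pos: [582.4, -63.5, 223.8]
ee_rot: [179.7, 0.3, -99.5]
force: [0.6, 0.3, -0.5]
gripper_width: 55.1
```

Request:
jog_arm:
  series:
    - [[0,0,10],[0,0,0],0.6]
    - [[0,0,30],[0,0,0],0.6]
    - [[0,0,60],[0,0,0],0.6]
    - [[0,0,95],[0,0,0],0.6]
    - [[0,0,130],[0,0,0],0.6]

```text
time_s: 17.68
ee_pos: [582.0, -63.4, 355.6]
ee_rot: [179.6, 0.3, -99.5]
force: [0.7, -0.3, -0.3]
gripper_width: 54.8
```

Request:
jog_arm:
  series:
    - [[-10,-38,0],[0,0,0],0.6]
    - [[-20,-76,0],[0,0,0],0.6]
    - [[-30,-114,0],[0,0,0],0.6]
    - [[-40,-152,0],[0,0,0],0.6]
    - [[-50,-190,0],[0,0,0],0.6]

```text
time_s: 18.1
ee_pos: [531.2, -254.9, 356.8]
ee_rot: [179.7, 0.3, -99.5]
force: [1.2, -0.4, -0.0]
gripper_width: 54.9
```

Request:
jog_arm:
  series:
    - [[-20,-35,0],[0,0,0],0.6]
    - [[-40,-70,0],[0,0,0],0.6]
    - [[-60,-105,0],[0,0,0],0.6]
    - [[-80,-140,0],[0,0,0],0.6]
    - [[-100,-170,0],[0,0,0],0.6]

```text
time_s: 18.52
ee_pos: [429.8, -426.9, 357.8]
ee_rot: [179.8, 0.2, -99.5]
force: [0.6, -0.1, 0.4]
gripper_width: 54.5
```

Request:
jog_arm:
  series:
    - [[-20,-15,0],[0,0,0],0.6]
    - [[-40,-30,0],[0,0,0],0.6]
    - [[-60,-45,0],[0,0,0],0.6]
    - [[-70,-55,0],[0,0,0],0.6]
    - [[-70,-55,0],[0,0,0],0.6]

```text
time_s: 18.93
ee_pos: [357.9, -483.5, 358.4]
ee_rot: [179.8, 0.1, -99.7]
force: [0.7, 0.7, 0.6]
gripper_width: 54.8
```

Run:
```python
from h import *
s=imaging.grab_frame("side");t=imaging.grab_frame("top");st=telemetry.state();print(st["time_s"],st["ee_pos"],st["force"])
pickle.dump(t,open("t9.pkl","wb"));pickle.dump(s,open("s9.pkl","wb"))
a=lambda f,x,y,w,h,k:cv2.resize(f["pixels"][y:y+h,x:x+w,::-1],None,fx=k,fy=k,interpolation=cv2.INTER_CUBIC)
cv2.imwrite("pics/a9.png",np.hstack([a(t,262,128,70,100,5),a(s,250,160,90,100,5)]))
cv2.imwrite("pics/top9.png",t["pixels"][:,:,::-1])
```

```text
19.0333 [ 359.88164895 -481.84954886  358.16911839] [-0.37808677  0.41257298 -0.30279027]
```

View pics/a9.png

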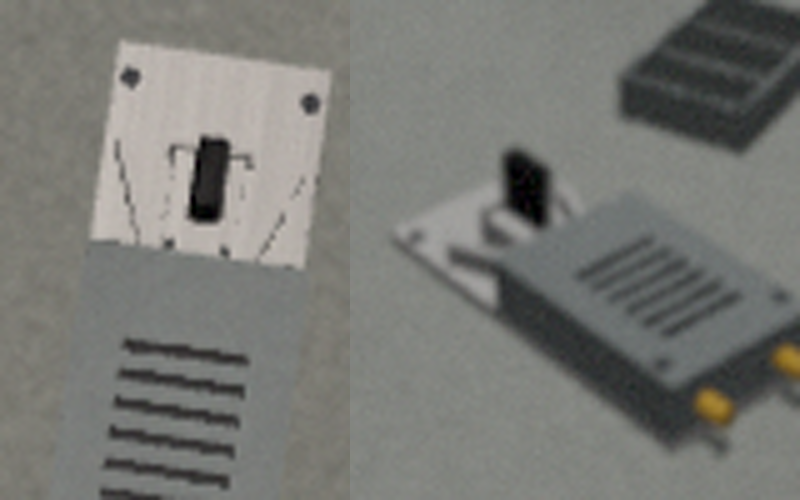

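View pics/top9.png

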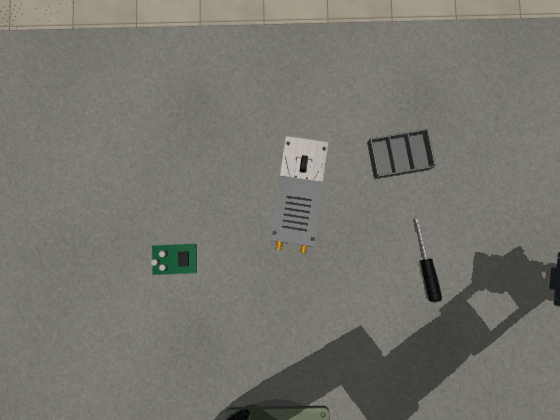

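The module sits in the slot with its tab upright at top pixel (304,164). The tray, board and screwdriver are where they were. I'll do one check of the tab position and the bystander pixels, then hand in.

Run:
```python
from h import *
t=load("t9");t0=load("top")
g=t["pixels"].max(2)[148:178,290:318]<55
v,u=np.nonzero(g);p=(u.mean()+290,v.mean()+148);X=ray(t,p,60)
e=np.array([-.986,.1668]);d=X[:2]-[556,-59.2];print("tab",X.round(1),"dock x",(d@e).round(1),"lateral",(d@[-e[1],e[0]]).round(1))
for n,(x,y,w,h) in dict(board=(145,235,60,45),tray=(360,120,80,65),driver=(408,210,40,98)).items():
    D=np.abs(t["pixels"][y:y+h,x:x+w].astype(int)-t0["pixels"][y:y+h,x:x+w]).max(2);print(n,(D>40).sum())
print(env.job_done())
```

```text
tab [581.6 -61.3  60. ] dock x -25.6 lateral -2.2
board 0
tray 0
driver 19
the job is handed in; nothing more can be done
None
```

The module is in the dock, pushed home against the stop, lying flat and released. The job is handed in at about 19 s, and it reports no verdict.

- **Insertion:** I gripped the module by its tab (11.9 mm opening), carried it to the apron and slid it in nose first. The contact block's drag of about 4 N began near grasp-point x = 590 mm and lasted about 8 mm.
- **Stop:** From there the push climbed to 11.4 N while the grasp point stayed at x = 582.2 mm. Along the slide that is the highest reading, but I only read force at the end of each call. I then eased off, set the module on the slot floor, opened the fingers and moved clear.
- **Tilt while pushing:** At about 7 N the tool tilted 0.6° and rose nearly 2 mm. The module probably touched the slot roof with a few newtons. I levelled it before the final push.
- **Last checks:**
  - The tab is upright and sits 25.6 mm before the mouth by camera and 26.6 mm by the arm; 24 to 44 mm was expected.
  - The camera puts the tab 2.2 mm off the slot's centre line. The slot allows about 1.5 mm of play, so I put the rest down to calibration error.
  - The board and tray are unchanged. 19 pixels differed in the screwdriver's region, which I put down to the arm's shadow near it; the screwdriver looks unmoved.

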